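# Wind down the jack leg of a drinks stand onto its pad

## Task

The overhanging front of the drinks stand needs propping. Slide the round end of the wooden pad under the jack leg's foot, centred and flat on the counter, then wind the crank clockwise (seen from above) until the foot stands firmly on the pad: stop when the crank knob takes about 4 N more push than it did running free, let go, and never force it to 8 N more. Leave the flask, the mug and the jar where they stand.

Things in the scene. Friction and masses are not known exactly. Their poses are not given: they have to be found in the camera images.
- drinks_stand: Drinks stand, fixed: a brown board 335 x 180 x 18 mm, top at 143 mm, on a dark post and base plate at its far end (from x = 135 mm) only; its near end carries a vertical jack leg. Origin on the counter below the leg's axis; x runs from the leg back along the board, z up. Board: x = -45 to 290, y = -90 to 90 mm. Crank and foot belong to it; glassware is fixed on its far end.
- leg_axis (a point): Point on the counter on the common vertical axis of leg, foot and crank; axes as the stand. The outer tube, 34 mm across, ends 87 mm up; at the leg's end is a round rubber-soled foot 44 mm across, sole 20 to 50 mm over the counter at the start. The lower tube is pinned elsewhere each time, so the crank angle does not tell the foot's height.
- gear_head (a point): Top centre of the grey gear head, 54 mm across, z = 163 mm; the crank turns on it. Once the foot meets the pad, its sprung sole (about 20 N/mm) makes the push needed at the knob rise by 1 N for each 12.5 N on the foot, some 1 N every 0.15 to 0.25 rad. Held still after a slow push the free knob shows only some 5.5 N, after a quick one less still; it rises alike. When let go, friction holds the leg.
- crank (a joint): Crank angle about the leg axis, rad, growing clockwise seen from above; at 0 the knob points to the stand's -x, at pi/2 to its +y. Starts between -1.6 and 1.6, turns to 16. Clockwise lowers the foot 4 mm a radian; 1 to 9 rad are needed to meet the pad. Running free, the knob takes about 7 N of push along its circle (dry friction 0.35 N m).
- knob_grip (a point): Grip point on the axis of the crank's upright black knob, 20 mm across, which spins freely on the arm's end 50 mm from the leg axis, z = 178 to 234 mm; this point is at z = 210 mm. The steel arm below it is 16 mm wide, top at 176 mm. Nothing else stands above the board within 150 mm of the leg axis.
- foot_pad: Loose wooden pad, 120 g, lying on the counter: a disc 70 mm across and 14 mm high with a cork top, and a tail 22 mm wide and 10 mm high along its -x. Origin at the centre of the disc's underside, z up. The foot clears the disc's top by at least 5 mm at the start. The counter before and right of the leg is free.
- pad_tab (a point): Grip point of the pad's upright tab, 150 mm from the disc's centre along the pad's -x, 38 mm over the pad's underside. The tab is 14 mm thick (along the pad's y), 32 mm long (along x), its top 58 mm over the counter. Same axes as the pad.
- red_flask: Red bottle with a cork, 72 mm across, 119 mm high, on the left of the counter; leave alone. Origin under its centre.
- mug: Terracotta-red mug, 82 x 115 x 90 mm, on the left of the counter; leave alone. Origin under its middle.
- jar: Glass jar with red lid, 89 mm across, 166 mm high, on the left of the counter; leave alone. Origin under its centre.
Things that resemble listed ones, but are neither listed nor needed, are in the scene too. Of the things like the foot_pad, leave any that is blue or purple; of the rest the larger one is meant.

How it is judged:
By the outcome, as a careful person would: the job done as asked, in the order asked, and still so for the second after the job is handed in, with the robot touching nothing.
It also fails if it takes over 72 s, if anything falls off the work surface, if the arm or the gripper's body presses on something with over 40 N, if the wrist force passes 120 N, or if a joint passes its speed limit or range.

## Robot

A 7-joint arm with a two-finger parallel gripper is mounted at the origin on the work surface; the furniture and walls round the work are solid. World frame = base frame: x ahead of the robot, y to its left, z up, the work surface at z = 0. Lengths are in mm, angles in rad, forces in N, time in s.
With the tool pointing down it reaches from about 425 to 925 mm from the base axis. Payload 6.8 kg.
Tool frame: the origin (TCP) lies between the finger pads; the fingertips stand 11 mm ahead of it and the grasp point (between the pads) lies 8 mm behind it; z points along the fingers, y is the line along which they close (so a half turn about z gives the same grasp; the last joint's range is limited). The gripper opens to 85 mm and grips with 20 to 120 N. Pads are 22 mm wide; open, the fingers measure 114 mm over their backs; the gripper's body (76 mm by 85 mm) begins 54 mm behind the grasp point. The pads swing forward as they close: fully open they stand 13 mm farther back than shut.
Start: joints at [-1.367, 0.477, 0.022, 1.555, -0.011, 1.109, -0.083], TCP at [207.068, 642.472, 242.308] pointing down, gripper open.
Joint ranges: [-2.96, 2.96], [-0.34, 2.1], [-1.41, 1.46], [0.24, 2.44], [-1.37, 4.51], [0.17, 1.92], [-2.96, 2.96]. Speed limits (rad/s): [2.39, 2.39, 3.14, 3.14, 3.14, 3.14, 3.14].

## Interface

Orientations are given as a rotation vector (axis times angle).
In Python, from bench import state, capture, job_done, find_in gives the robot as it stands. The module is installed in compiled form; this text tells all that it offers.
- The arm moves only by the shell command python3 -m creep 'ROWS' [FORCE]. ROWS is a JSON object whose one key "series" holds a list that holds one entry, the list of rows, each a list of 7 numbers: the turn, a rotation vector about the world's x, y, z in degrees, then the shift along the world's x, y, z in mm, then the finger opening in mm, from 0 to 85.4. A call has 1 to 12 rows; each row is the pose to reach, as a shift and turn from the pose commanded when the call began; what a row does not reach only later rows make up. A row lasts 1/8 s, in which the tool goes at most 62.5 mm and 10.7 degrees, less where a joint would pass 70% of its speed; a pose out of reach is approached as far as the arm can. A call with a gripper value outside its range is refused whole. The fingers move at their own pace and stop on an object; FORCE is the grip in N (left out, the last holds). Time passes only in rows, so rows that repeat a pose let the fingers close. It gives the time, the measured TCP pose, the force, the opening and the grip force at its end, in the units of the state.
- state(): the state, without advancing time (a new reading comes with each control period).
- capture(name): name is "scene" or "top"; returns a dict with "img" (400x640x3 uint8, red, green, blue), "mtx" (3x3 intrinsics, pixels), "position" and "rotation" of the camera in the world. Camera axes: x right, y up, looking along -z (the intrinsics and any distortion apply to the point x, -y, -z); pixel columns grow to the right and rows downward; lengths in mm; the calibration is good to about 2 mm. A picture is of the moment at which its call begins. There is no depth.
- job_done(): hands the job in; it is judged then, once.
Trained networks look in the newest picture that a camera, given by its name, has taken for a name from the list of things; names that differ only in an ending like _2 or _b are one class to them, and where a whole thing is asked for, a point or a joint stands for the part that bears it (a point fixed in the world has none). Each returns a list of dicts, best first, with "conf" (0 to 1); they miss things now and then, are a little off and sometimes report something else, mostly with a low value. They report only what shows in the picture. A call takes as long as a camera call. They do not tell look-alikes from the thing itself.
- find_in(camera, target): "rect" ([left, top, right, bottom] in pixels, round what is visible of it).
The state is a dict: "time_s": time; "joint_pos": joint angles; "qd": joint speeds; "tau": joint torques, N m; "tcp_pos": TCP position; "eef_rot": TCP orientation; "contact_force": force on the tool from outside, world axes, zero at the start; "wrist_torque": the same for the moment, N m; "finger_gap": finger opening in mm; "grasp_force": force on a finger pad.
Only numpy, scipy, OpenCV 4.12 (cv2) and the standard library are available. Lean on these libraries where they do the work, as an engineer would, in place of code of your own. Each camera call takes 0.05 s, during which the arm holds its last target. There are 200 camera calls.

## Working session

There is one attempt and no reset: what is moved stays moved. The work goes in short steps, Python scripts to look and compute and a shell command to move; the robot and the scene stay as the last step left them, time stands still between calls to the robot, and variables do not carry over. Pictures are saved under pics/ and viewed, at most 10 in all, crops included, and the job is handed in when it is done.

```bash
mkdir -p pics; cat > h.py <<'E'
import numpy as np, cv2
from bench import state, capture, find_in
def proj(c,P):
    R=np.array(c["rotation"],float)
    if R.shape!=(3,3): R=cv2.Rodrigues(R)[0]
    p=(np.atleast_2d(P)-np.array(c["position"]))@R
    p=p*[1,-1,-1]; q=p@np.array(c["mtx"]).T
    return q[:,:2]/q[:,2:]
def onplane(c,uv,z):
    R=np.array(c["rotation"],float)
    if R.shape!=(3,3): R=cv2.Rodrigues(R)[0]
    uv=np.atleast_2d(uv); d=np.c_[uv,np.ones(len(uv))]@np.linalg.inv(np.array(c["mtx"])).T
    d=(d*[1,-1,-1])@R.T; o=np.array(c["position"])
    return o+d*((z-o[2])/d[:,2:])
E
python3 - <<'E'
from h import *
s=state(); print(s)
for n in ("scene","top"):
    c=capture(n); cv2.imwrite(f"pics/{n}0.png",c["img"][:,:,::-1])
    print(n,{k:v for k,v in c.items() if k!="img"})
    for t in ("foot_pad","pad_tab","drinks_stand","crank","knob_grip","gear_head","red_flask","mug","jar"):
        print(t,[(np.round(d["rect"]).tolist(),round(d["conf"],2)) for d in find_in(n,t)])
E
```

```text
{'time_s': 0.0, 'joint_pos': array([-1.36705432,  0.47778497,  0.02234611,  1.55646346, -0.01148356,
        1.10928528, -0.08306876]), 'qd': array([ 0.00190919,  0.0008756 , -0.00044747, -0.00032925,  0.00016282,
       -0.00119713,  0.00010192]), 'tau': array([ 3.60574522e-04, -5.96455085e+01,  1.60820302e+00, -2.81197643e+01,
        1.24971653e-02,  9.41689534e-03, -6.24309948e-06]), 'tcp_pos': array([206.94359517, 641.89233555, 241.33089674]), 'eef_rot': array([-4.87753074e-01, -3.10336498e+00,  2.83994811e-03]), 'contact_force': array([-0.51026243, -0.26930111,  0.08927474]), 'wrist_torque': array([-0.02398376,  0.00391305,  0.01571188]), 'grasp_force': 0.0, 'finger_gap': 85.56347299952478}
scene {'mtx': array([[372.56271884,   0.        , 315.47789293],
       [  0.        , 372.56271884, 201.58031352],
       [  0.        ,   0.        ,   1.        ]]), 'position': array([  -55.52615458, -1029.50901726,   651.01484447]), 'rotation': array([ 1.14045996, -0.25393036, -0.38818487])}
foot_pad [([336.0, 290.0, 372.0, 334.0], 0.93), ([356.0, 263.0, 419.0, 283.0], 0.78), ([284.0, 2
[... 801 characters left out ...]
': array([ 0.33151094, -0.3966441 , -1.69899383])}
foot_pad [([404.0, 247.0, 432.0, 305.0], 0.86), ([374.0, 154.0, 393.0, 199.0], 0.78), ([409.0, 206.0, 446.0, 225.0], 0.78), ([338.0, 230.0, 380.0, 250.0], 0.77)]
pad_tab [([410.0, 204.0, 441.0, 225.0], 0.82), ([410.0, 248.0, 430.0, 304.0], 0.82), ([377.0, 149.0, 395.0, 202.0], 0.6), ([341.0, 227.0, 382.0, 249.0], 0.55)]
drinks_stand [([264.0, 63.0, 329.0, 172.0], 0.63)]
crank [([293.0, 141.0, 299.0, 161.0], 0.56)]
knob_grip [([289.0, 144.0, 298.0, 162.0], 0.59)]
gear_head [([265.0, 62.0, 326.0, 174.0], 0.85)]
red_flask [([183.0, 154.0, 206.0, 180.0], 0.91), ([262.0, 65.0, 330.0, 171.0], 0.2)]
mug []
jar [([176.0, 174.0, 208.0, 206.0], 0.63)]
```

View pics/scene0.png

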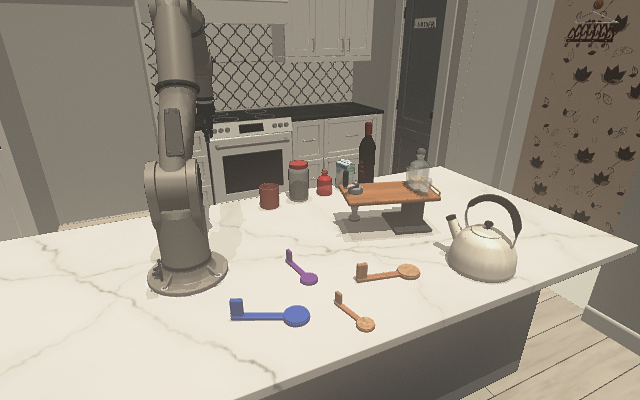

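View pics/top0.png

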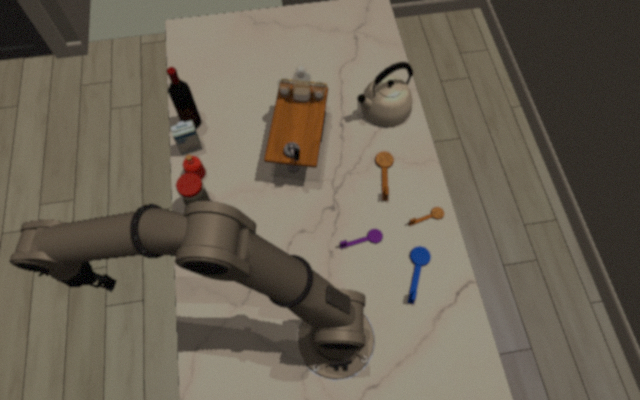

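Pictures: the blue pad is at scene (270,315), top (417,275). The purple one is at scene (300,268), top (360,240). The small wooden one is at scene (355,312), top (425,216). The larger wooden one is at scene (388,272), top (384,175). I choose the larger wooden one and check it in a crop, together with the stand.

```bash
python3 - <<'E'
from h import *
a=cv2.imread("pics/scene0.png");b=cv2.imread("pics/top0.png")
def cr(i,x,y,w,h,s): return cv2.resize(i[y:y+h,x:x+w],None,fx=s,fy=s,interpolation=cv2.INTER_CUBIC)
m=np.zeros((600,800,3),np.uint8)
for im,(x,y) in ((cr(a,345,252,90,40,4.4),(0,0)),(cr(a,330,145,115,95,3.8),(0,200)),(cr(b,360,145,50,60,4.8),(450,0)),(cr(b,258,100,75,80,3.9),(450,290))):
    im=im[:600-y,:800-x]; m[y:y+im.shape[0],x:x+im.shape[1]]=im
cv2.imwrite("pics/crop1.png",m)
E
```

```text
(no output)
```

View pics/crop1.png

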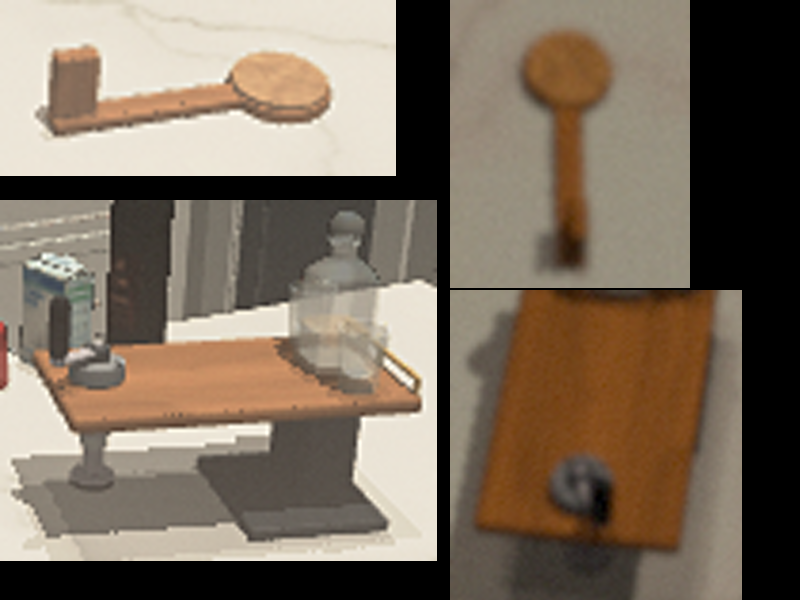

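```bash
cat > fit.py <<'E'
from h import *
from scipy.optimize import minimize
S=8
def T(p,P):
    c,s=np.cos(p[2]),np.sin(p[2]); P=np.asarray(P,float)
    return np.c_[c*P[:,0]-s*P[:,1]+p[0],s*P[:,0]+c*P[:,1]+p[1],P[:,2]]
def box(x0,x1,y0,y1,z0,z1): return [(x,y,z) for x in(x0,x1) for y in(y0,y1) for z in(z0,z1)]
def cyl(x,y,r,z0,z1): return [(x+r*np.cos(a),y+r*np.sin(a),z) for a in np.linspace(0,2*np.pi,40) for z in(z0,z1)]
PAD=[cyl(0,0,35,0,14),box(-166,0,-11,11,0,10),box(-166,-134,-7,7,0,58)]
BOARD=[box(-45,290,-90,90,125,143)]
def render(c,parts,p,roi):
    x0,y0,x1,y1=roi; m=np.zeros(((y1-y0)*S,(x1-x0)*S),np.uint8)
    for q in parts:
        uv=(proj(c,T(p,q))-[x0-.0,y0-.0]+.5)*S
        cv2.fillConvexPoly(m,cv2.convexHull(np.round(uv*16).astype(np.int32)),255,shift=4)
    m=cv2.resize(m,None,fx=1/S,fy=1/S,interpolation=cv2.INTER_AREA)/255.
    return m
def sat(c,roi,lo,hi):
    x0,y0,x1,y1=roi; i=c["img"][y0:y1,x0:x1].astype(float)
    v=(i[...,0]-i[...,2])/(i.max(-1)+1)
    return np.clip((v-lo)/(hi-lo),0,1)
def fit(views,parts,p0,blur=0.8):
    def f(p):
        e=0
        for c,roi,m in views:
            r=cv2.GaussianBlur(render(c,parts,p,roi),(0,0),blur)
            e+=((r-cv2.GaussianBlur(m,(0,0),blur))**2).sum()
        return e
    best=None
    for _ in range(3):
        r=minimize(f,p0,method="Nelder-Mead",options=dict(initial_simplex=np.array([p0,np.add(p0,[8,0,0]),np.add(p0,[0,8,0]),np.add(p0,[0,0,.06])]),xatol=.05,fatol=.01)); p0=r.x
    return r.x,r.fun
E
cat > m1.py <<'E'
from fit import *
C={n:capture(n) for n in("scene","top")}
disc={"scene":(408,270),"top":(384,160)}; tab={"scene":(361,268),"top":(385,196)}
for n in C:
    print(n,"disc",onplane(C[n],disc[n],14).round(),"tab",onplane(C[n],tab[n],45).round())
roiP={"scene":(345,252,435,295),"top":(360,145,410,208)}
roiB={"scene":(330,175,400,225),"top":(255,95,340,180)}
d=onplane(C["top"],disc["top"],14)[0]; t=onplane(C["top"],tab["top"],45)[0]
p0=[d[0],d[1],np.arctan2(*(d-t)[[1,0]])]
e=onplane(C["top"],[(267,160),(316,165),(327,86)],143)
yw=np.arctan2(*(e[2]-e[1])[[1,0]]); mid=(e[0]+e[1])/2
b0=[mid[0]+45*np.cos(yw),mid[1]+45*np.sin(yw),yw]
print(p0,b0)
for nm,parts,roi,q0,th in(("pad",PAD,roiP,p0,(.15,.45)),("board",BOARD,roiB,b0,(.15,.45))):
    V=[(C[n],roi[n],sat(C[n],roi[n],*th)) for n in C]
    for lab,v in(("scene",V[:1]),("top",V[1:]),("both",V)):
        x,f=fit(v,parts,q0); print(nm,lab,x.round(3),round(f,1))
for n,uv in(("scene",(355.5,241.5)),):pass
E
python3 m1.py
```

```text
scene disc [[ 598. -291.   14.]] tab [[ 450. -261.   45.]]
top disc [[ 591. -284.   14.]] tab [[ 434. -249.   45.]]
[np.float64(590.7337328722642), np.float64(-283.9676899924365), np.float64(-0.22171771407883875)] [np.float64(604.6302821477735), np.float64(41.974081900118804), np.float64(-0.28125475726313093)]
pad scene [ 6.02295e+02 -2.87038e+02 -2.02000e-01] 71.7
pad top [ 5.98383e+02 -2.86206e+02 -2.03000e-01] 17.4
pad both [ 6.00723e+02 -2.87027e+02 -2.04000e-01] 93.4
board scene [ 6.13758e+02  4.94380e+01 -3.00000e-01] 197.6
board top [ 6.05793e+02  4.81050e+01 -2.94000e-01] 249.1
board both [ 6.08034e+02  4.76380e+01 -2.95000e-01] 464.2
```

```bash
cat > m2.py <<'E'
from fit import *
from scipy.optimize import least_squares
C={n:capture(n) for n in("scene","top")}
print("head est from 2 views:",onplane(C["scene"],(355.5,189),158)[0].round(1),onplane(C["top"],(291.6,150.3),163)[0].round(1))
# knob: scene centre at z=206 ; solve triangulated with z too
s=(345.8,179.2)
for p in([608,47.6,-.295],[611,48,-.295]):
  print(p,"leg@40,87",proj(C["scene"],[(p[0],p[1],40),(p[0],p[1],87)]).round(1).tolist(),"head",proj(C["scene"],[(p[0],p[1],163)]).round(1),proj(C["top"],[(p[0],p[1],163)]).round(1))
  for a in np.arange(-1.6,1.7,.2):
    k=T(p,[(-50*np.cos(a),50*np.sin(a),206),(-50*np.cos(a),50*np.sin(a),234)])
    print(round(a,1),proj(C["scene"],k).round(1).tolist(),proj(C["top"],k).round(1).tolist())
m=[]
for n,(x,y,w,h,sc) in(("scene",(335,160,60,70,8)),("top",(275,130,40,40,9))):
    i=C[n]["img"][y:y+h,x:x+w,::-1]; m.append(cv2.resize(i,None,fx=sc,fy=sc,interpolation=cv2.INTER_NEAREST)[:560])
H=max(i.shape[0] for i in m)
o=np.zeros((H,sum(i.shape[1] for i in m),3),np.uint8);xx=0
for i in m:o[:i.shape[0],xx:xx+i.shape[1]]=i;xx+=i.shape[1]
print(o.shape)
cv2.imwrite("pics/crop2.png",o[:, :800])
E
python3 m2.py
```

```text
head est from 2 views: [603.   36.3 158. ] [596.1  48.2 163. ]
[608, 47.6, -0.295] leg@40,87 [[353.8, 217.1], [354.3, 205.6]] head [[355.1 186.5]] [[291.3 147.2]]
-1.6 [[359.6, 180.0], [359.9, 172.3]] [[305.9, 141.8], [305.7, 137.2]]
-1.4 [[356.7, 180.1], [357.0, 172.4]] [[305.2, 144.4], [305.1, 139.8]]
-1.2 [[353.8, 179.9], [354.1, 172.3]] [[304.0, 146.8], [303.8, 142.2]]
-1.0 [[351.0, 179.6], [351.3, 171.9]] [[302.2, 149.0], [302.0, 144.4]]
-0.8 [[348.3, 179.1], [348.6, 171.5]] [[300.0, 150.8], [299.7, 146.3]]
-0.6 [[346.1, 178.5], [346.3, 170.8]] [[297.3, 152.2], [297.0, 147.7]]
-0.4 [[344.2, 177.7], [344.4, 170.1]] [[294.4, 153.2], [294.1, 148.7]]
-0.2 [[342.8, 176.8], [343.0, 169.3]] [[291.3, 153.6], [290.9, 149.2]]
-0.0 [[341.9, 175.9], [342.1, 168.4]] [[288.2, 153.5], [287.8, 149.1]]
0.2 [[341.6, 175.0], [341.8, 167.5]] [[285.2, 152.9], [284.8, 148.4]]
0.4 [[341.9, 174.0], [342.1, 166.6]] [[282.5, 151.8], [281.9, 147.3]]
0.6 [[342.7, 173.2], [342.9, 165.8]] [[280.0, 150.2], [279.5, 145.7]]
0.8 [[344.0, 172.4], [344.2, 165.1]] [[278.0, 148.2], [277.4, 143.7]]
1.0 [[345.7, 171.8
[... 872 characters left out ...]
76.7], [343.7, 169.1]] [[291.1, 152.9], [290.7, 148.4]]
-0.0 [[342.6, 175.7], [342.8, 168.2]] [[288.0, 152.8], [287.5, 148.3]]
0.2 [[342.3, 174.8], [342.5, 167.4]] [[285.0, 152.1], [284.5, 147.6]]
0.4 [[342.5, 173.9], [342.8, 166.5]] [[282.2, 151.0], [281.7, 146.5]]
0.6 [[343.3, 173.0], [343.6, 165.7]] [[279.8, 149.4], [279.2, 144.9]]
0.8 [[344.6, 172.3], [344.9, 164.9]] [[277.8, 147.5], [277.2, 142.9]]
1.0 [[346.3, 171.6], [346.6, 164.3]] [[276.3, 145.2], [275.7, 140.6]]
1.2 [[348.4, 171.1], [348.7, 163.8]] [[275.4, 142.7], [274.8, 138.1]]
1.4 [[350.8, 170.8], [351.1, 163.5]] [[275.1, 140.1], [274.5, 135.5]]
1.6 [[353.4, 170.6], [353.7, 163.3]] [[275.4, 137.5], [274.8, 132.9]]
(560, 840, 3)
```

View pics/crop2.png

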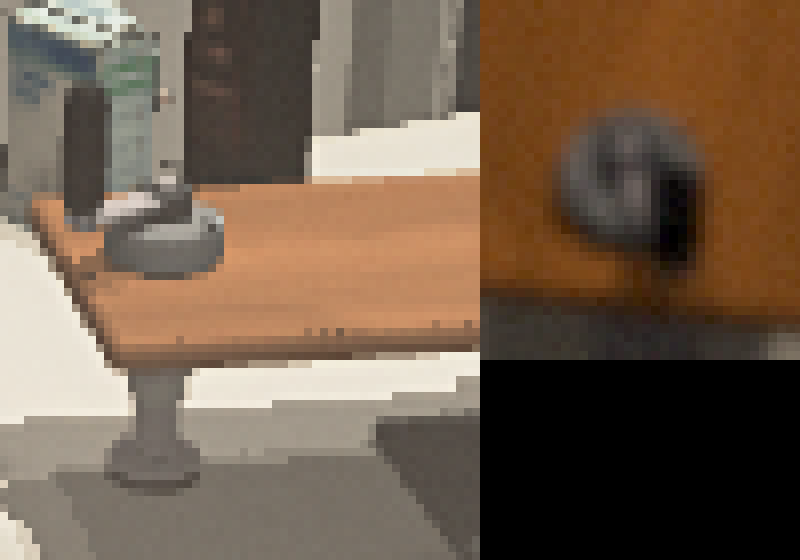

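The crop confirms the larger wooden pad. The knob is at scene (345,179), top (296,153), so the crank angle is about -0.5. The head is at scene (355,189) and the foot's sole edge is at row 221.

```bash
python3 - <<'E'
from fit import *
C={n:capture(n) for n in("scene","top")}
for nm,pts in (("purple",[(374,237),(341,246)]),("small",[(438,213),(410,223)]),("blue",[(420,257),(411,300)]),("jar",[(191,190)]),("flask",[(195,168)])):
    print(nm,onplane(C["top"],pts,15)[:,:2].round().tolist())
print("scene purple",onplane(C["scene"],[(309,279),(290,262)],15)[:,:2].round().tolist())
print("mug",onplane(C["scene"],[(269,207)],0)[:,:2].round(),"jar",onplane(C["scene"],[(299,197)],0)[:,:2].round())
L=[607.5,47.7,-.295]
for z in(20,25,30,35,40,45,50):
    q=proj(C["scene"],T(L,cyl(0,0,22,z,z))); print(z,"foot bottom row",q[:,1].max().round(2),"cols",q[:,0].min().round(1),q[:,0].max().round(1))
R=cv2.Rodrigues(state()["eef_rot"])[0]; print(R.round(3)); y=R[:,1]
print("tool y angle",np.degrees(np.arctan2(y[1],y[0])),"pad y angle",np.degrees(-.204)+90)
print("tab",T([600.7,-287,-.204],[(-150,0,38)]),"tab final",T([607.5,47.7,-.204],[(-150,0,38)]))
E
```

```text
purple [[304.0, -185.0], [290.0, -69.0]]
small [[355.0, -422.0], [334.0, -318.0]]
blue [[210.0, -321.0], [75.0, -257.0]]
jar [[580.0, 415.0]]
flask [[667.0, 397.0]]
scene purple [[309.0, -208.0], [292.0, -101.0]]
mug [[376. 355.]] jar [[534. 402.]]
20 foot bottom row 224.52 cols 347.6 359.3
25 foot bottom row 223.32 cols 347.6 359.3
30 foot bottom row 222.12 cols 347.6 359.4
35 foot bottom row 220.91 cols 347.7 359.5
40 foot bottom row 219.69 cols 347.7 359.5
45 foot bottom row 218.48 cols 347.8 359.6
50 foot bottom row 217.26 cols 347.8 359.6
[[-0.952  0.307 -0.   ]
 [ 0.307  0.952  0.   ]
 [ 0.     0.    -1.   ]]
tool y angle 72.13573337517887 pad y angle 78.31166097933121
tab [[ 453.81039068 -256.61180041   38.        ]] tab final [[460.61039068  78.08819959  38.        ]]
```

```bash
python3 -m creep '{"series":[[[0,0,0,25,-25,30,85],[0,0,0,60,-70,60,85],[0,0,0,105,-115,90,85],[0,0,0,150,-155,90,85],[0,0,0,190,-200,90,85],[0,0,2,220,-250,90,85],[0,0,4,240,-305,90,85],[0,0,6,250,-360,90,85],[0,0,6,253,-420,90,85],[0,0,6,253,-480,90,85],[0,0,6,253,-540,90,85],[0,0,6,253,-600,90,85]]]}'
```

```text
time_s: 2.8
tcp_pos: [459.9, 40.5, 332.7]
eef_rot: [0.325, 3.124, 0.001]
contact_force: [1.5, 0.2, 0.3]
finger_gap: 84.9
grasp_force: 0.0
```

```bash
python3 -m creep '{"series":[[[0,0,0,0,-55,0,85],[0,0,0,-3,-115,0,85],[0,0,0,-6,-175,-20,85],[0,0,0,-6,-235,-60,85],[0,0,0,-6,-285,-110,85],[0,0,0,-6,-299,-165,85],[0,0,0,-6,-299,-210,85],[0,0,0,-6,-299,-222,85],[0,0,0,-6,-299,-222,85]]]}'; python3 - <<'E'
from fit import *
C={n:capture(n) for n in("scene","top")}
s=state(); print(s["tcp_pos"])
m=np.zeros((600,800,3),np.uint8)
for n,(x,y,w,h,sc),ox in(("scene",(320,170,120,125,4),0),("top",(350,140,60,75,5),480)):
    i=C[n]["img"][y:y+h,x:x+w,::-1].copy(); i=cv2.resize(i,None,fx=sc,fy=sc,interpolation=cv2.INTER_NEAREST)
    m[:i.shape[0],ox:ox+i.shape[1]]=i
cv2.imwrite("pics/crop3.png",m)
E
```

```text
time_s: 3.92
tcp_pos: [454.4, -256.4, 110.8]
eef_rot: [-0.324, -3.125, -0.0]
contact_force: [0.6, -0.2, 0.6]
finger_gap: 85.0
grasp_force: 0.0
[ 455.64844549 -256.70300308  112.33927184]
```

View pics/crop3.png

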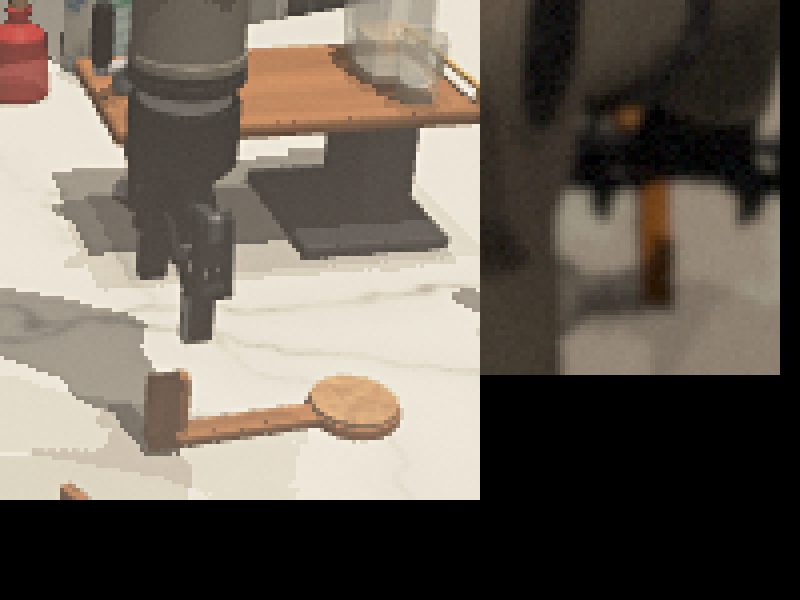

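The open fingers are centred over the larger pad's tab (crop (170,410), i.e. scene (362,272)), so I descend and grip.

```bash
python3 -m creep '{"series":[[[0,0,0,0,0,-30,85],[0,0,0,0,0,-60,85],[0,0,0,0,0,-78,85],[0,0,0,0,0,-80,85],[0,0,0,0,0,-80,10],[0,0,0,0,0,-80,10],[0,0,0,0,0,-80,10],[0,0,0,0,0,-80,10],[0,0,0,0,0,-80,10],[0,0,0,0,0,-80,10]]]}' 50; python3 - <<'E'
from fit import *
C={n:capture(n) for n in("scene","top")}
roi=(345,252,435,295); i=C["scene"]
V=[(i,roi,sat(i,roi,.15,.45))]
V[0][2][:, :18]*=1
print(fit(V,[PAD[0]],[600,-287,-.2]))
r=(388,258,425,290);print(fit([(i,r,sat(i,r,.15,.45))],PAD[:2],[600,-287,-.2]))
E
```

```text
time_s: 5.28
tcp_pos: [454.4, -256.8, 30.7]
eef_rot: [0.325, 3.124, -0.0]
contact_force: [-0.8, 1.1, 4.6]
finger_gap: 13.5
grasp_force: 49.4
(array([ 5.99036181e+02, -2.86738105e+02, -1.92088501e-01]), np.float64(170.01161962555943))
(array([ 6.00406451e+02, -2.87339779e+02, -2.59926961e-01]), np.float64(21.93238182308876))
```

```bash
python3 -m creep '{"series":[[[0,0,0,0,5,2,10],[0,0,0,0,30,2,10],[0,0,0,0,65,2,10],[0,0,0,0,105,2,10],[0,0,0,0,145,2,10],[0,0,0,2,185,2,10],[0,0,0,3,225,2,10],[0,0,0,5,265,2,10],[0,0,0,7,300,2,10],[0,0,0,7,325,2,10],[0,0,0,7,335,1,10],[0,0,0,7,335,0,10]]]}'; python3 - <<'E'
from fit import *
C={n:capture(n) for n in("scene","top")}
s=state(); print(s["tcp_pos"],s["contact_force"])
i=C["scene"]; cv2.imwrite("pics/s4raw.png",i["img"][:,:,::-1])
x,y,w,h=315,195,75,55
m=cv2.resize(i["img"][y:y+h,x:x+w,::-1],None,fx=10,fy=10,interpolation=cv2.INTER_NEAREST)
cv2.imwrite("pics/crop4.png",m)
L=[607.5,47.7]
print(proj(i,[(*L,14),(*L,35)]))
q=proj(i,cyl(*L,35,14,14)); print("pred disc top cols",q[:,0].min(),q[:,0].max(),"rows",q[:,1].min(),q[:,1].max())
E
```

```text
time_s: 6.88
tcp_pos: [460.7, 80.4, 30.7]
eef_rot: [-0.321, -3.124, -0.004]
contact_force: [-6.9, 9.4, 21.2]
finger_gap: 13.4
grasp_force: 51.9
[461.28441841  79.03669967  30.73601908] [-0.99139105  2.43662356  4.4452063 ]
[[353.34526178 223.28945627]
 [353.57073953 218.28993317]]
pred disc top cols 344.06617371622633 362.65438673315145 rows 219.18525559153008 227.57237581775306
```

View pics/crop4.png

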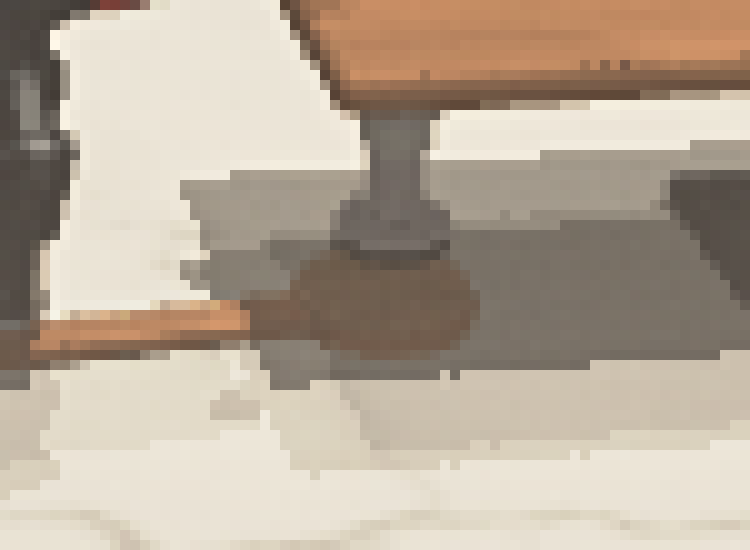

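```bash
python3 - <<'E'
from fit import *
i=capture("scene"); roi=(336,214,370,236)
x0,y0,x1,y1=roi; im=i["img"][y0:y1,x0:x1].astype(float); v=(im[...,0]-im[...,2])/(im.max(-1)+1)
print((v[::3,::3]*100).astype(int))
M=np.clip((v-.12)/.18,0,1); M[:7]=0   # rows below foot only
def f(p,off=0):
    r=cv2.GaussianBlur(render(i,PAD[:2],[p[0],p[1],-.205],roi),(0,0),.6); m=cv2.GaussianBlur(M,(0,0),.6)
    return ((r-m)[9:]**2).sum()
r=minimize(f,[607,48],method="Nelder-Mead",options=dict(initial_simplex=[[600,48],[612,48],[607,56]])); print("disc",r.x,r.fun)
# foot: cols edges via grey level vs neighbours
g=cv2.cvtColor(i["img"],cv2.COLOR_RGB2GRAY).astype(int)
for rw in range(213,222): print(rw,g[rw,343:366].tolist())
E
```

```text
[[14 15 13 15 15 13 13 13 14 14 14 14]
 [13 14 14 13 14 11 14 13 14 14 15 14]
 [15 14 16 14 20 15 16 15 14 14 14 15]
 [14 13 13 31 28 29 30 29 30 13 14 15]
 [46 44 33 33 30 27 29 28 28 13 15 14]
 [30 23 19 13 32 32 31 31 26 14 14 14]
 [11  8 13 14 15 14 15 15 15 14 14 14]
 [15 15 14 13 13 14 15 14 14 15 14 14]]
disc [608.6327296   50.02736868] 5.006346942333693
213 [152, 153, 155, 155, 155, 155, 155, 156, 142, 102, 108, 106, 107, 102, 144, 158, 155, 156, 156, 155, 153, 155, 154]
214 [154, 158, 155, 160, 157, 160, 160, 127, 130, 103, 108, 108, 105, 104, 128, 160, 155, 156, 157, 154, 155, 157, 154]
215 [155, 154, 155, 156, 159, 161, 118, 102, 102, 105, 111, 107, 106, 105, 101, 118, 146, 156, 158, 155, 156, 158, 156]
216 [157, 155, 156, 157, 160, 131, 99, 101, 102, 98, 109, 109, 107, 108, 101, 101, 104, 160, 158, 157, 159, 158, 140]
217 [158, 157, 156, 158, 162, 127, 101, 101, 104, 102, 105, 97, 95, 104, 104, 103, 101, 133, 143, 144, 142, 142, 139]
218 [140, 142, 142, 141, 144, 106, 107, 107, 107, 104, 103, 103, 102, 106, 103, 108, 107, 116, 113, 113, 112, 114, 114]
219 [114, 114, 114, 115, 117, 88, 80, 88, 111, 111, 113, 111, 112, 110, 109, 90, 80, 115, 114, 114, 114, 114, 113]
220 [112, 114, 111, 112, 104, 104, 88, 77, 76, 82, 80, 83, 82, 81, 75, 73, 101, 117, 112, 114, 112, 115, 116]
221 [113, 115, 116, 104, 95, 96, 94, 94, 88, 89, 83, 85, 84, 83, 91, 96, 97, 107, 115, 115, 116, 113, 114]
```

```bash
python3 - <<'E'
from fit import *
i=capture("scene"); roi=(336,214,370,236)
x0,y0,x1,y1=roi; im=i["img"][y0:y1,x0:x1].astype(float); v=(im[...,0]-im[...,2])/(im.max(-1)+1)
M=np.clip((v-.16)/.12,0,1); M[:7]=0
for b in(.4,.6):
  def f(p):
    r=cv2.GaussianBlur(render(i,PAD[:2],[p[0],p[1],-.205],roi),(0,0),b); m=cv2.GaussianBlur(M,(0,0),b)
    return ((r-m)[9:]**2).sum()
  r=minimize(f,[607,48],method="Nelder-Mead",options=dict(initial_simplex=[[600,48],[612,48],[607,56]])); print("disc",r.x,r.fun)
for n in("top","scene"): capture(n)
c=capture("top")
# top board edges again, tight thresholds
roi=(255,95,340,180)
for th in((.3,.5),(.4,.6)):
  print(fit([(c,roi,sat(c,roi,*th))],BOARD,[607,48,-.295]))
E
```

```text
disc [608.99605337  50.24690601] 2.113063566748501
disc [608.99711233  50.24637365] 1.126941069199467
(array([ 6.91175038e+02,  2.26860734e+01, -3.14862736e-01]), np.float64(549.7667654464813))
(array([ 6.93825407e+02,  2.20116616e+01, -3.17200058e-01]), np.float64(565.7156257110435))
```

```bash
python3 -m creep '{"series":[[[0,0,0,0,-1,0,10],[0,0,0,0,-1,0,85],[0,0,0,0,-1,0,85],[0,0,0,0,-1,0,85],[0,0,0,0,-1,0,85],[0,0,0,0,-1,30,85],[0,0,0,0,-1,80,85],[0,0,0,0,-1,140,85],[0,0,0,0,-1,200,85],[0,0,0,0,-1,255,85],[0,0,0,0,-1,270,85],[0,0,0,0,-1,270,85]]]}' 30; python3 - <<'E'
from fit import *
C={n:capture(n) for n in("scene","top")}
i=C["scene"]; roi=(336,214,370,236)
x0,y0,x1,y1=roi; im=i["img"][y0:y1,x0:x1].astype(float); v=(im[...,0]-im[...,2])/(im.max(-1)+1)
M=np.clip((v-.16)/.12,0,1); M[:7]=0
def f(p):
    r=cv2.GaussianBlur(render(i,PAD[:2],[p[0],p[1],-.205],roi),(0,0),.5); m=cv2.GaussianBlur(M,(0,0),.5)
    return ((r-m)[9:]**2).sum()
r=minimize(f,[607,48],method="Nelder-Mead",options=dict(initial_simplex=[[600,48],[612,48],[607,56]])); print("disc",r.x,r.fun)
m=np.zeros((600,800,3),np.uint8)
for n,(x,y,w,h,sc),ox in(("scene",(300,150,100,90,5),0),("top",(260,120,60,80,5),500)):
    q=cv2.resize(C[n]["img"][y:y+h,x:x+w,::-1],None,fx=sc,fy=sc,interpolation=cv2.INTER_NEAREST); m[:q.shape[0],ox:ox+q.shape[1]]=q
cv2.imwrite("pics/crop5.png",m)
E
```

```text
time_s: 8.72
tcp_pos: [461.1, 77.8, 300.5]
eef_rot: [0.324, 3.124, 0.003]
contact_force: [0.2, 0.2, -1.5]
finger_gap: 85.0
grasp_force: 0.0
disc [608.50039925  48.40233181] 1.5452686407401721
```

View pics/crop5.png

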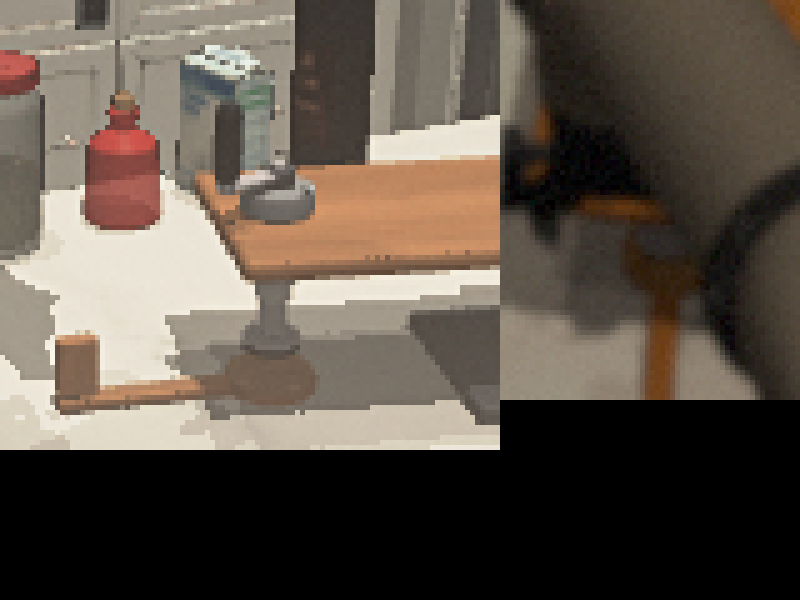

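The pad lies flat with the disc at scene (353,226), centred under the foot at (353,219). Now the knob, at scene (345,179).

```bash
python3 -m creep '{"series":[[[0,0,0,45,-20,0,85],[0,0,0,90,-38,0,85],[0,0,0,98,-40,-10,85],[0,0,0,98,-40,-50,85],[0,0,0,98,-40,-85,85],[0,0,0,98,-40,-98,85],[0,0,0,98,-40,-98,10],[0,0,0,98,-40,-98,10],[0,0,0,98,-40,-98,10],[0,0,0,98,-40,-98,10],[0,0,0,98,-40,-98,10],[0,0,0,98,-40,-98,10]]]}' 30; python3 - <<'E'
from fit import *
s=state();print(s["tcp_pos"],s["contact_force"],s["finger_gap"],s["wrist_torque"])
C={n:capture(n) for n in("scene","top")}
m=np.zeros((600,800,3),np.uint8)
for n,(x,y,w,h,sc),ox in(("scene",(300,130,100,110,5),0),("top",(260,120,60,80,5),500)):
    q=cv2.resize(C[n]["img"][y:y+h,x:x+w,::-1],None,fx=sc,fy=sc,interpolation=cv2.INTER_NEAREST); m[:q.shape[0],ox:ox+q.shape[1]]=q
cv2.imwrite("pics/crop6.png",m)
E
```

```text
time_s: 10.32
tcp_pos: [559.5, 37.0, 203.4]
eef_rot: [0.325, 3.123, 0.001]
contact_force: [-1.6, -0.9, 6.4]
finger_gap: 19.2
grasp_force: 29.5
[559.54261095  37.01522745 203.44544292] [-1.57389216 -0.92405874  6.41254434] 19.173060507395185 [-0.27606909  0.46185615  0.0120239 ]
```

View pics/crop6.png

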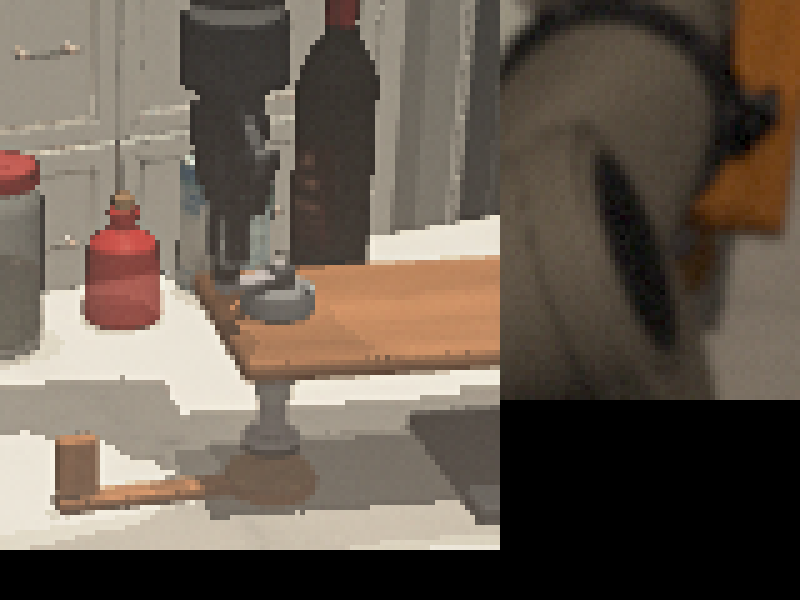

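The knob is gripped at scene (345,183) and the pad is unmoved. Next, a helper that lists the circle waypoints and splits the force into tangential and radial parts.

```bash
cat > k.py <<'E'
from h import *
import sys
# args: cx cy cmdx cmdy step n [final steps..]
def plan(cx,cy,px,py,steps):
    p0=np.arctan2(py-cy,px-cx); p=p0-np.cumsum(steps)
    r=50
    return [(round(cx+r*np.cos(a)-px,1),round(cy+r*np.sin(a)-py,1)) for a in p]
def force(cx,cy):
    s=state(); t=s["tcp_pos"]; f=s["contact_force"]
    a=np.arctan2(t[1]-cy,t[0]-cx); u=np.array([np.cos(a),np.sin(a)]); tg=np.array([np.sin(a),-np.cos(a)])
    print("t",round(s["time_s"],2),"crank",round(np.pi-.295-a,3),"r",round(np.hypot(t[0]-cx,t[1]-cy),1),"push",round(-f[:2]@tg,2),"radial",round(f[:2]@u,2),"fz",round(f[2],1),"tau",s["wrist_torque"].round(2))
E
python3 -c "
from k import *
print(plan(608,48,559.07,37.47,[.05,.1,.1,.1,.1,.1,.1,.1,.05,.05,.05,.05]))"
```

```text
[(np.float64(-0.4), np.float64(2.5)), (np.float64(-1.0), np.float64(7.4)), (np.float64(-1.0), np.float64(12.4)), (np.float64(-0.6), np.float64(17.4)), (np.float64(0.3), np.float64(22.3)), (np.float64(1.8), np.float64(27.1)), (np.float64(3.7), np.float64(31.7)), (np.float64(6.0), np.float64(36.2)), (np.float64(7.3), np.float64(38.3)), (np.float64(8.8), np.float64(40.3)), (np.float64(10.3), np.float64(42.3)), (np.float64(11.9), np.float64(44.2))]
```

```bash
python3 -m creep '{"series":[[[0,0,0,-0.4,2.5,0,10],[0,0,0,-1,7.4,0,10],[0,0,0,-1,12.4,0,10],[0,0,0,-0.6,17.4,0,10],[0,0,0,0.3,22.3,0,10],[0,0,0,1.8,27.1,0,10],[0,0,0,3.7,31.7,0,10],[0,0,0,6,36.2,0,10],[0,0,0,7.3,38.3,0,10],[0,0,0,8.8,40.3,0,10],[0,0,0,10.3,42.3,0,10],[0,0,0,11.9,44.2,0,10]]]}'; python3 -c "
from k import *
force(608,48)
cx,cy=608,48
for st in ([.1]+[.2]*7+[.05]*4,): print(*plan(cx,cy,559.07+11.9,37.47+44.2,st))"|sed 's/np.float64//g'
```

```text
time_s: 11.92
tcp_pos: [571.2, 79.1, 203.4]
eef_rot: [0.328, 3.124, -0.003]
contact_force: [-2.9, -5.9, 7.1]
finger_gap: 19.1
grasp_force: 29.8
t 11.93 crank 0.405 r 48.2 push 6.37 radial -1.61 fz 7.1 tau [-1.33  0.58  0.03]
((3.6), (3.5)) ((11.6), (9.4)) ((20.7), (13.6)) ((30.4), (15.9)) ((40.4), (16.2)) ((50.2), (14.6)) ((59.5), (11.0)) ((68.0), (5.6)) ((69.9), (4.0)) ((71.7), (2.3)) ((73.5), (0.5)) ((75.2), (-1.3))
```

```bash
python3 -m creep '{"series":[[[0,0,0,3.6,3.5,0,10],[0,0,0,11.6,9.4,0,10],[0,0,0,20.7,13.6,0,10],[0,0,0,30.4,15.9,0,10],[0,0,0,40.4,16.2,0,10],[0,0,0,50.2,14.6,0,10],[0,0,0,59.5,11,0,10],[0,0,0,68,5.6,0,10],[0,0,0,69.9,4,0,10],[0,0,0,71.7,2.3,0,10],[0,0,0,73.5,0.5,0,10],[0,0,0,75.2,-1.3,0,10]]]}'; python3 -c "
from k import *
force(608,48)
cx,cy=608,48
for st in ([.1]+[.15]*7+[.05]*4,): print(*plan(cx,cy,559.07+11.9+75.2,37.47+44.2-1.3,st))"|sed 's/np.float64//g'
```

```text
time_s: 13.42
tcp_pos: [644.9, 80.7, 203.4]
eef_rot: [-0.324, -3.122, -0.002]
contact_force: [-9.5, 0.8, 10.3]
finger_gap: 19.5
grasp_force: 30.2
t 13.43 crank 2.121 r 49.3 push 6.89 radial -6.53 fz 10.3 tau [0.16 1.8  0.04]
((3.0), (-4.0)) ((6.8), (-10.5)) ((9.5), (-17.4)) ((11.2), (-24.7)) ((11.8), (-32.2)) ((11.3), (-39.7)) ((9.6), (-47.0)) ((6.9), (-54.0)) ((5.8), (-56.2)) ((4.5), (-58.4)) ((3.2), (-60.5)) ((1.7), (-62.5))
```

```bash
python3 -c "
from k import *
for st in ([.1]+[.15]*7+[.05]*4,): print(*plan(607,46,646.17,80.37,st))"|sed 's/np.float64//g'
```

```text
((1.5), (-5.3)) ((5.4), (-11.7)) ((8.3), (-18.6)) ((10.1), (-25.9)) ((10.8), (-33.4)) ((10.4), (-40.8)) ((8.9), (-48.2)) ((6.3), (-55.2)) ((5.2), (-57.4)) ((4.0), (-59.6)) ((2.7), (-61.8)) ((1.2), (-63.8))
```

```bash
python3 -m creep '{"series":[[[0,0,0,1.5,-5.3,0,10],[0,0,0,5.4,-11.7,0,10],[0,0,0,8.3,-18.6,0,10],[0,0,0,10.1,-25.9,0,10],[0,0,0,10.8,-33.4,0,10],[0,0,0,10.4,-40.8,0,10],[0,0,0,8.9,-48.2,0,10],[0,0,0,6.3,-55.2,0,10],[0,0,0,5.2,-57.4,0,10],[0,0,0,4,-59.6,0,10],[0,0,0,2.7,-61.8,0,10],[0,0,0,1.2,-63.8,0,10]]]}'; python3 -c "
from k import *
force(607,46)
print(*plan(607,46,647.37,16.57,[.05]+[.08]*7+[.05]*4))"|sed 's/np.float64//g'
python3 - <<'E'
from fit import *
i=capture("scene");g=cv2.cvtColor(i["img"],cv2.COLOR_RGB2GRAY).astype(int)
for rw in range(217,229): print(rw,g[rw,346:362].tolist())
E
```

```text
time_s: 14.92
tcp_pos: [650.4, 18.7, 203.6]
eef_rot: [0.321, 3.118, 0.004]
contact_force: [7.4, 3.2, -1.9]
finger_gap: 19.2
grasp_force: 29.3
t 14.93 crank 3.409 r 51.3 push 6.69 radial 4.59 fz -1.9 tau [ 0.59 -1.59  0.03]
((-1.5), (-2.0)) ((-4.1), (-5.0)) ((-7.0), (-7.8)) ((-10.1), (-10.3)) ((-13.4), (-12.6)) ((-16.8), (-14.7)) ((-20.4), (-16.4)) ((-24.1), (-17.9)) ((-26.5), (-18.6)) ((-28.9), (-19.2)) ((-31.4), (-19.8)) ((-33.8), (-20.1))
217 [157, 158, 158, 159, 162, 129, 102, 108, 107, 107, 103, 144, 141, 142, 143, 142]
218 [141, 142, 144, 131, 123, 100, 104, 108, 107, 107, 104, 114, 116, 113, 112, 113]
219 [114, 116, 113, 104, 104, 105, 107, 108, 112, 107, 103, 104, 102, 112, 114, 113]
220 [113, 114, 106, 104, 105, 103, 108, 112, 110, 109, 106, 107, 106, 103, 117, 114]
221 [100, 102, 94, 107, 107, 106, 105, 99, 96, 97, 106, 105, 107, 106, 104, 115]
222 [95, 95, 78, 97, 111, 107, 107, 105, 103, 104, 105, 110, 109, 87, 97, 102]
223 [100, 99, 88, 78, 82, 100, 114, 114, 110, 110, 112, 101, 91, 77, 97, 96]
224 [98, 98, 97, 92, 79, 78, 78, 76, 76, 77, 79, 77, 83, 94, 97, 94]
225 [99, 100, 101, 100, 98, 98, 89, 91, 90, 88, 90, 96, 95, 96, 97, 97]
226 [93, 102, 103, 99, 99, 98, 97, 96, 99, 97, 97, 100, 99, 96, 97, 101]
227 [94, 92, 96, 99, 98, 97, 98, 98, 101, 101, 98, 100, 101, 105, 95, 93]
228 [95, 92, 94, 95, 97, 97, 95, 99, 97, 98, 99, 95, 98, 97, 95, 93]
```

```bash
python3 -c "
from k import *
print(*plan(608,45,647.37,16.57,[.05]+[.08]*7+[.05]*4))"|sed 's/np.float64//g'
```

```text
((-0.3), (-2.8)) ((-3.0), (-5.8)) ((-5.8), (-8.6)) ((-8.9), (-11.2)) ((-12.2), (-13.5)) ((-15.6), (-15.6)) ((-19.2), (-17.3)) ((-22.9), (-18.8)) ((-25.3), (-19.5)) ((-27.7), (-20.2)) ((-30.2), (-20.7)) ((-32.6), (-21.1))
```

```bash
python3 -m creep '{"series":[[[0,0,0,-0.3,-2.8,0,10],[0,0,0,-3,-5.8,0,10],[0,0,0,-5.8,-8.6,0,10],[0,0,0,-8.9,-11.2,0,10],[0,0,0,-12.2,-13.5,0,10],[0,0,0,-15.6,-15.6,0,10],[0,0,0,-19.2,-17.3,0,10],[0,0,0,-22.9,-18.8,0,10],[0,0,0,-25.3,-19.5,0,10],[0,0,0,-27.7,-20.2,0,10],[0,0,0,-30.2,-20.7,0,10],[0,0,0,-32.6,-21.1,0,10]]]}'; python3 -c "
from k import *
force(608,45)
print(*plan(608,45,614.77,-4.53,[.05]*10))"|sed 's/np.float64//g'
```

```text
time_s: 16.48
tcp_pos: [617.4, -3.4, 203.6]
eef_rot: [0.322, 3.119, 0.002]
contact_force: [6.0, 1.4, -1.2]
finger_gap: 19.1
grasp_force: 29.4
t 16.48 crank 4.225 r 49.3 push 6.16 radial -0.21 fz -1.2 tau [ 0.31 -1.34 -0.01]
((-2.5), (-0.3)) ((-5.0), (-0.4)) ((-7.5), (-0.5)) ((-10.0), (-0.4)) ((-12.5), (-0.1)) ((-14.9), (0.2)) ((-17.4), (0.7)) ((-19.8), (1.3)) ((-22.2), (2.0)) ((-24.6), (2.8))
```

```bash
python3 -m creep '{"series":[[[0,0,0,-2.5,-0.3,0,10],[0,0,0,-5,-0.4,0,10],[0,0,0,-7.5,-0.5,0,10],[0,0,0,-10,-0.4,0,10],[0,0,0,-12.5,-0.1,0,10],[0,0,0,-14.9,0.2,0,10],[0,0,0,-17.4,0.7,0,10]]]}'; python3 -c "
from k import *
force(608,45)
print(*plan(608,45,597.37,-3.83,[.05]*10))"|sed 's/np.float64//g'
```

```text
time_s: 17.35
tcp_pos: [600.2, -3.4, 203.6]
eef_rot: [0.323, 3.118, 0.001]
contact_force: [7.1, -0.6, -2.6]
finger_gap: 19.0
grasp_force: 29.3
t 17.35 crank 4.576 r 49.1 push 7.09 radial -0.56 fz -2.6 tau [-0.05 -1.51 -0.06]
((-2.4), (0.6)) ((-4.8), (1.3)) ((-7.2), (2.1)) ((-9.5), (3.1)) ((-11.8), (4.1)) ((-14.0), (5.3)) ((-16.1), (6.6)) ((-18.2), (8.0)) ((-20.2), (9.5)) ((-22.1), (11.1))
```

```bash
python3 -m creep '{"series":[[[0,0,0,-2.4,0.6,0,10],[0,0,0,-4.8,1.3,0,10],[0,0,0,-7.2,2.1,0,10],[0,0,0,-9.5,3.1,0,10],[0,0,0,-11.8,4.1,0,10]]]}'; python3 -c "
from k import *
force(608,45)
print(*plan(608,45,585.57,0.27,[.05]*10))"|sed 's/np.float64//g'
```

```text
time_s: 17.98
tcp_pos: [588.7, -0.0, 203.6]
eef_rot: [0.324, 3.117, -0.001]
contact_force: [8.6, -1.0, -3.9]
finger_gap: 18.9
grasp_force: 29.4
t 17.98 crank 4.822 r 49.0 push 8.3 radial -2.42 fz -3.9 tau [-0.35 -1.84  0.04]
((-2.2), (1.2)) ((-4.3), (2.5)) ((-6.4), (3.9)) ((-8.4), (5.4)) ((-10.3), (7.0)) ((-12.2), (8.7)) ((-13.9), (10.4)) ((-15.6), (12.3)) ((-17.2), (14.2)) ((-18.7), (16.3))
```

```bash
python3 -m creep '{"series":[[[0,0,0,-2.2,1.2,0,10],[0,0,0,-4.3,2.5,0,10],[0,0,0,-6.4,3.9,0,10],[0,0,0,-8.4,5.4,0,10],[0,0,0,-10.3,7,0,10]]]}'; python3 -c "
from k import *
force(608,45)
print(*plan(608,45,575.27,7.27,[.05]*10))"|sed 's/np.float64//g'
```

```text
time_s: 18.6
tcp_pos: [578.5, 5.9, 203.6]
eef_rot: [0.325, 3.116, -0.002]
contact_force: [9.1, -5.4, -5.1]
finger_gap: 19.3
grasp_force: 29.4
t 18.6 crank 5.064 r 49.0 push 10.51 radial -1.21 fz -5.1 tau [-0.9  -1.91 -0.05]
((-1.9), (1.6)) ((-3.6), (3.4)) ((-5.3), (5.3)) ((-6.9), (7.2)) ((-8.4), (9.2)) ((-9.7), (11.3)) ((-11.0), (13.5)) ((-12.2), (15.7)) ((-13.2), (18.0)) ((-14.1), (20.3))
```

```bash
python3 -m creep '{"series":[[[0,0,0,2,-1,0,10],[0,0,0,2,-1,0,85],[0,0,0,2,-1,0,85],[0,0,0,2,-1,0,85],[0,0,0,2,-1,0,85],[0,0,0,2,-1,0,85],[0,0,0,2,-1,20,85],[0,0,0,2,-1,60,85],[0,0,0,2,-1,110,85],[0,0,0,-40,-30,130,85],[0,0,0,-80,-70,130,85],[0,0,0,-80,-70,130,85]]]}'; python3 - <<'E'
from fit import *
C={n:capture(n) for n in("scene","top")}
i=C["scene"]; roi=(336,214,370,236)
x0,y0,x1,y1=roi; im=i["img"][y0:y1,x0:x1].astype(float); v=(im[...,0]-im[...,2])/(im.max(-1)+1)
M=np.clip((v-.16)/.12,0,1); M[:7]=0
def f(p):
    r=cv2.GaussianBlur(render(i,PAD[:2],[p[0],p[1],-.205],roi),(0,0),.5); m=cv2.GaussianBlur(M,(0,0),.5)
    return ((r-m)[12:]**2).sum()
r=minimize(f,[607,48],method="Nelder-Mead",options=dict(initial_simplex=[[600,48],[612,48],[607,56]])); print("disc",r.x,r.fun)
q=proj(i,T([*r.x,0],cyl(0,0,22,14,14))); print("foot if centred: rows to",q[:,1].max(),"cols",q[:,0].min(),q[:,0].max())
g=cv2.cvtColor(i["img"],cv2.COLOR_RGB2GRAY).astype(int)
for rw in range(219,229): print(rw,g[rw,343:365].tolist())
m=np.zeros((600,800,3),np.uint8)
for n,(x,y,w,h,sc),ox in(("scene",(300,150,100,100,5),0),("top",(170,80,150,130,2),500)):
    q=cv2.resize(C[n]["img"][y:y+h,x:x+w,::-1],None,fx=sc,fy=sc,interpolation=cv2.INTER_NEAREST); m[:q.shape[0],ox:ox+q.shape[1]]=q
cv2.imwrite("pics/crop7.png",m)
E
```

```text
time_s: 20.1
tcp_pos: [492.9, -66.9, 333.8]
eef_rot: [0.335, 3.122, 0.006]
contact_force: [0.1, 0.7, -0.2]
finger_gap: 85.0
grasp_force: 0.0
disc [609.11643314  49.07291412] 0.6462165493076906
foot if centred: rows to 225.72056803106517 cols 347.69883372867156 359.3725792906009
219 [113, 114, 113, 115, 115, 116, 113, 110, 102, 107, 109, 108, 107, 104, 110, 114, 113, 112, 112, 111, 113, 115]
220 [115, 113, 114, 113, 116, 106, 106, 104, 103, 108, 112, 111, 108, 106, 107, 107, 113, 113, 116, 114, 116, 113]
221 [111, 115, 114, 101, 101, 100, 106, 106, 105, 108, 110, 110, 106, 106, 104, 106, 102, 105, 117, 114, 115, 115]
222 [131, 113, 111, 96, 96, 94, 107, 106, 106, 106, 106, 109, 107, 105, 106, 106, 106, 96, 101, 116, 115, 116]
223 [131, 114, 99, 98, 98, 77, 110, 108, 109, 109, 105, 105, 106, 106, 108, 109, 94, 97, 99, 108, 116, 114]
224 [115, 112, 99, 98, 100, 88, 77, 85, 100, 114, 113, 111, 113, 112, 99, 91, 82, 96, 96, 99, 114, 116]
225 [99, 100, 99, 100, 101, 102, 91, 81, 76, 77, 80, 84, 77, 80, 76, 84, 97, 97, 94, 93, 101, 118]
226 [98, 99, 100, 92, 104, 101, 99, 98, 98, 90, 91, 91, 92, 91, 99, 97, 99, 95, 97, 92, 110, 116]
227 [100, 98, 99, 96, 91, 97, 100, 100, 100, 97, 99, 100, 98, 97, 100, 105, 104, 95, 92, 94, 107, 117]
228 [94, 95, 96, 93, 94, 95, 94, 98, 98, 97, 95, 99, 97, 97, 95, 99, 96, 96, 95, 98, 116, 115]
```

View pics/crop7.png

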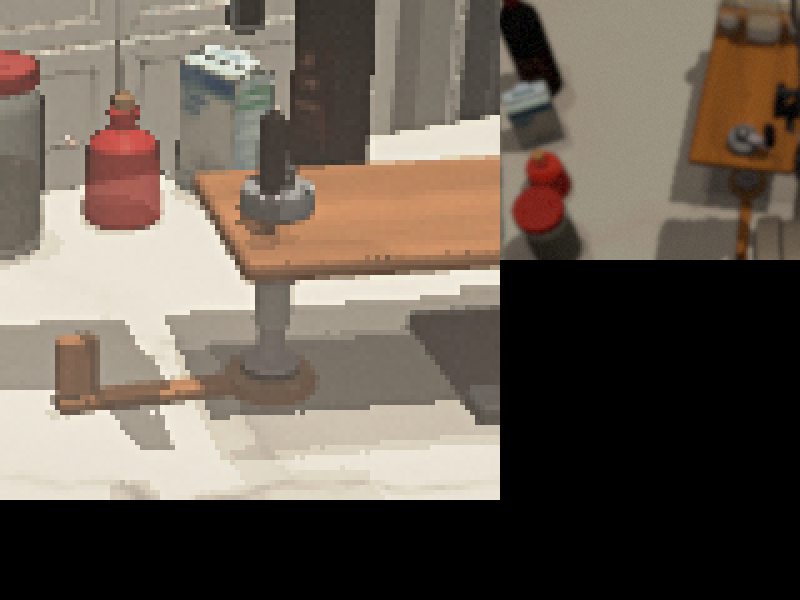

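The foot (scene (353,222), sole edge at row 225.5) sits centred on the disc. The pad is flat, the flask and jar stand where they were, and the robot is clear.

```bash
python3 -c "
from bench import job_done; print(job_done())"
```

```text
the job is handed in; nothing more can be done
None
```

The job is handed in: the pad's round end sits under the jack foot, centred to about 1–2 mm by camera, and I let go of the crank at about 4 N above its free-running push.

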